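# Clamp a ring on the dividing fixture and index it three clicks

## Robot

A 6-joint arm with a two-finger parallel gripper is mounted at the origin on a cart in front of the work surface, level with it; the furniture and walls round the work are solid. World frame = base frame: x ahead of the robot, y to its left, z up, the work surface at z = 0. Lengths are in m, angles in rad, forces in N, time in s.
With the tool pointing down it reaches from about 0.35 to 0.975 m from the base axis. Payload 4.9 kg.
Tool frame: the origin (TCP) lies midway between the tips of the shut fingers; the grasp point (between the pads) lies 19 mm behind it; z points along the fingers, y is the line along which they close (so a half turn about z gives the same grasp; the last joint's range is limited). The gripper opens to 85 mm and grips with 20 to 120 N. Pads are 22 mm wide; open, the fingers measure 114 mm over their backs; the gripper's body (76 mm by 85 mm) begins 54 mm behind the grasp point. The pads swing forward as they close: fully open they stand 13 mm farther back than shut.
Start: joints at [1.027, 0.053, 1.613, -0, 1.476, -0.119], TCP at [0.258, 0.569, 0.231] pointing down, gripper open.
Joint ranges: [-3.01, 3.01], [-1.01, 2.22], [0.06, 2.58], [-1.02, 4.17], [0.09, 2.62], [-3.14, 3.14]. Speed limits (rad/s): [2.57, 2.57, 3.14, 3.14, 3.14, 3.14].

## Interface

Orientations are given as a unit quaternion [w, x, y, z].
In Python, from plant import manip gives the robot as it stands.
- The arm moves only by the tool move_arm, never from a script. Its argument "increments" is one flat list of numbers, 5 for each row, row after row: the shift along the tool's x, y, z in mm, then the turn about the tool's z in rad, then the opening, from 0 (shut) to 1 (fully open). In form: [tx, ty, tz, spin, jaw, tx, ty, tz, spin, jaw, ...]. A call has 1 to 8 rows; each row shifts and turns the commanded pose from where the row before left it, along the tool's axes as they then stand; what a row does not reach is not made up. A row lasts 1/12 s, in which the tool goes at most 41.7 mm and 7.16 degrees, less where a joint would pass 70% of its speed; a pose out of reach is approached as far as the arm can. A call with a gripper value outside its range is refused whole. The fingers move at their own pace and stop on an object; the grip force is fixed at half the most. Time passes only in rows, so rows that do not move let the fingers close. It gives the time, the measured TCP pose, the force, the opening and the grip force at its end, in the units of the state.
- manip.state(): the state, without advancing time (a new reading comes with each control period).
- manip.grab_frame(name): name is "side" or "top" or "wrist"; returns a dict with "image" (420x560x3 uint8, blue, green, red), "fov_y" (degrees; the focal length in pixels is half the picture's height over the tangent of half this angle, whatever the lens; pixels are square), "cx", "cy" (the principal point, pixels), "k1" (the pictures are not rectified: a ray, as slopes to the right and down, at radius r is drawn at 1 + k1 r^2 times it, then the intrinsics apply), "eye" and "rotation" of the camera in the world; the wrist camera has in their place "T_tool_cam" (4x4, takes a point from camera to tool coordinates, whose origin is the TCP and whose axes are the flange's). Camera axes: x right, y down, z forward; pixel columns grow to the right and rows downward; lengths in m; the calibration is good to about 2 mm. A picture is of the moment at which its call begins: read the wrist's pose just before it. There is no depth.
- manip.job_done(): hands the job in; it is judged then, once.
The state is a dict: "time": time; "joint_pos": joint angles; "joint_vel": joint speeds; "joint_efforts": joint torques, N m; "tool_pos": TCP position; "tool_rot": TCP orientation; "contact_force": force on the tool from outside, world axes, zero at the start; "ft_torque": the same for the moment, N m; "gripper_width": opening from 0.0 (shut) to 1.0 (fully open); "grasp_force": force on a finger pad.
Only numpy, scipy, OpenCV 4.12 (cv2) and the standard library are available. Lean on these libraries where they do the work, as an engineer would, in place of code of your own. Each camera call takes 0.05 s, during which the arm holds its last target. There are 200 camera calls.

## Task

The ring on the dividing fixture is to be marked out for its stones: swing the hinged strap over the ring and press it down until it snaps into its sprung catch, then grip the black fluted index knob and turn it clockwise (seen from above) from its home position by three clicks, to the third stop and never on to the fourth. Finish while still gripping the knob steady at that third stop, so that the goldsmith can scribe the ring, and leave the loupe, the stone pot and the scriber where they lie.

Things in the scene. Friction and masses are not known exactly. Their poses are not given: they have to be found in the camera images.
- dividing_fixture: grey cast dividing fixture, fixed: foot 100 x 194 mm, housing top 32 mm above the tray. Origin: centre of its underside; x to its back, y along its length (left as the robot sees it, turned by up to 0.5 rad). The index knob's upright axis is at y = -48 mm, the round steel work table's at y = +48 mm. A ball plunger, up to 43 mm above the tray, stands at the -y end.
- index_knob (a joint): turn of the knob, rad: 0 at home, where it starts; grows clockwise seen from above. A spring ball drops between the lobes of its plate, a click every 22.5 degrees: stops at 0.393, 0.785, 1.178 (third), 1.571. About 0.15 N m carries it over a lobe; let go, it settles in the nearest stop. It cannot turn back past -0.1. The work table is geared to it 1:1 and turns the other way.
- knob_grip (a point): point on the knob's axis at mid-grip, 57.5 mm above the tray. Knob: fluted black cylinder, 43 mm diameter, 45 to 70 mm above the tray, white line on top pointing to the fixture's front (-x) at home. Lobed steel plate under it: 55 mm across, top 40 mm above the tray. Best gripped from above with the fingers at its front and back (fixture +-x); strap and catch stay over 55 mm from its axis.
- strap (a joint): swing of the steel strap, rad: 0 shut (level over the ring), grows as its nose lifts. Starts open at 1.1 to 1.9 (1.57 upright; more leans outward, to the fixture's +y). A stiff hinge: it stays where left. Below about 0.18 the nose pushes the sprung catch aside; 6 to 8 N down on its middle snaps it under the bead of the catch, which keeps it shut (0 to 0.03).
- strap_pin (a point): middle of the strap's hinge pin at the work table's +y edge, 26 mm from the table's axis, 52 mm above the tray. The strap is a bar 11 mm wide, 5 mm thick, its centre line running straight from here to point strap_nose; it swings in the upright plane through the pin and the table's axis.
- strap_nose (a point): centre of the strap's round nose (radius 3 mm), 52 mm from the pin. Shut, it lies near the table's -y edge, 52 mm above the tray, under the bead of the catch: a steel leaf 10 mm wide, up to 64 mm above the tray, 26 to 36 mm from the table's axis. So press the strap near its middle, not on the nose.
- table_centre (a point): centre of the work table's top face, 44 mm above the tray. The table is a steel disc of 74 mm diameter with a low brass boss (12 mm diameter, 3.5 mm high) that the ring lies round.
- ring_blank: plain finger ring, 25 mm across and 5 mm high, lying flat and loose round the boss of the work table. Origin: centre of its underside.
- loupe: bystander: black loupe, a drum of 35 mm diameter and 26 mm height, loose beyond the table end of the fixture. Origin: centre of its underside.
- gem_pot: bystander: round stone pot with lid, 41 mm diameter, 25 mm high, loose beyond the knob end of the fixture. Origin: centre of its underside.
- scriber: bystander: scriber with a ball end, 8 x 111 mm, lying loose in front of the fixture. Origin: centre of its underside.

How it is judged:
By the outcome, as a careful person would: the job done as asked, in the order asked, and still so for the second after the job is handed in, while the arm keeps its last pose, push and grip.
It also fails if it takes over 42 s, if anything falls off the work surface, if the arm or the gripper's body presses on something with over 40 N, if the wrist force passes 120 N, or if a joint passes its speed limit or range.

## Working session

There is one attempt and no reset: what is moved stays moved. The work goes in short steps, Python scripts to look and compute and a tool call to move; the robot and the scene stay as the last step left them, time stands still between calls to the robot, and variables do not carry over. Pictures are saved under pics/ and viewed, at most 10 in all, crops included, and the job is handed in when it is done.

Besides the shell and the picture viewer there is one more tool, called after "Call:" in YAML: its name, and indented under it one key for each argument. move_arm: Moves the arm, as the interface text tells. Its arguments: {"type":"object","properties":{"increments":{"type":"array"}},"required":["increments"]}

```bash
mkdir -p pics; cat > h.py <<'E'
import numpy as np,cv2
from plant import manip
from scipy.spatial.transform import Rotation as R
def grab(n):
    s=manip.state(); f=manip.grab_frame(n)
    if n=="wrist":
        q=s["tool_rot"]; T=np.eye(4); T[:3,:3]=R.from_quat([q[1],q[2],q[3],q[0]]).as_matrix(); T[:3,3]=s["tool_pos"]
        C=T@np.array(f["T_tool_cam"]); f["eye"]=C[:3,3]; f["rotation"]=C[:3,:3]
    g={k:(np.array(v).tolist()) for k,v in f.items() if k!="image"}
    return f["image"],g
def K(g):
    F=210/np.tan(np.radians(g["fov_y"])/2); return F,g["cx"],g["cy"],g["k1"]
def ray(g,u,v):
    F,cx,cy,k=K(g); d=np.array([(u-cx)/F,(v-cy)/F]); p=d.copy()
    for _ in range(30): p=d/(1+k*(p@p))
    r=np.array(g["rotation"])@np.array([p[0],p[1],1]); return np.array(g["eye"]),r
def atz(g,u,v,z):
    e,r=ray(g,u,v); return e+r*(z-e[2])/r[2]
def proj(g,P):
    F,cx,cy,k=K(g); c=np.array(g["rotation"]).T@(np.array(P)-np.array(g["eye"])); p=c[:2]/c[2]; p=p*(1+k*(p@p)); return p*F+[cx,cy]
E
python3 - <<'E'
from h import *
import json
G={}
for n in("top","side","wrist"):
    im,g=grab(n); G[n]=g; cv2.imwrite(f"pics/{n}0.png",im); print(n,g["eye"],g["fov_y"],g["cx"],g["cy"],g["k1"])
json.dump(G,open("g0.json","w"))
a=cv2.imread("pics/top0.png");b=cv2.imread("pics/side0.png")
cv2.imwrite("pics/both.png",cv2.resize(np.vstack([a,b]),None,fx=.7,fy=.7))
print(manip.state())
E
```

```text
top [0.427948142686882, 0.023523201068738415, 1.006456333939643] 45.71216761123984 282.5731222476255 210.51458084283996 -0.01704287521584454
side [0.07733734513134488, -0.5404907254856555, 0.5660104863189078] 51.65609652270575 288.3837681925333 209.4419983413293 -0.01981484525342155
wrist [0.19036306192241187, 0.5989918053954155, 0.37236123075620986] 59.42395625088981 285.21238974766186 210.28680447316773 0.024740814549467277
{'time': 0.15, 'joint_pos': array([ 1.02700699e+00,  5.32211092e-02,  1.61398132e+00, -9.14468784e-06,
        1.47601094e+00, -1.19044221e-01]), 'joint_vel': array([-0.00179155, -0.00178205, -0.00320258, -0.00053861,  0.00070751,
        0.00211555]), 'joint_efforts': array([-6.39718528e-04, -3.94240344e+01, -3.70721912e+01, -2.19558046e-04,
        4.62342243e-03,  1.29129705e-05]), 'tool_pos': array([0.25732679, 0.56902967, 0.23033396]), 'tool_rot': array([-2.59374372e-04,  2.10779250e-01,  9.77533350e-01, -7.67745255e-04]), 'contact_force': array([ 0.13034285,  0.34397534, -0.33776726]), 'ft_torque': array([0.04433393, 0.05698417, 0.03704773]), 'grasp_force': 0.0, 'gripper_width': 0.9968977461949093}
```

View pics/both.png

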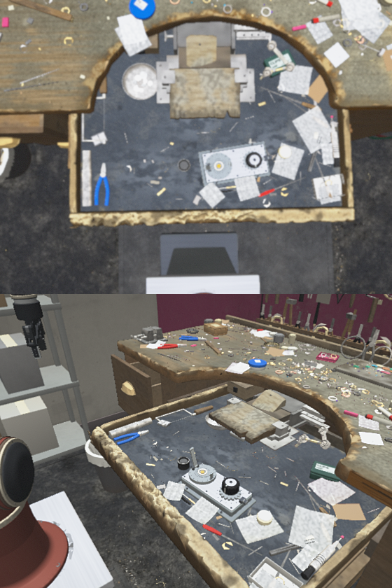

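The top picture shows the fixture near pixel (335,235), and the side picture shows it near (312,275). I'll enlarge both.

```bash
python3 - <<'E'
import cv2,numpy as np
a=cv2.imread("pics/top0.png")[190:310,240:440];b=cv2.imread("pics/side0.png")[210:350,230:430]
cv2.imwrite("pics/ctop.png",cv2.resize(a,None,fx=4,fy=4,interpolation=2))
cv2.imwrite("pics/cside.png",cv2.resize(b,None,fx=4,fy=4,interpolation=2))
E
```

```text
(no output)
```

View pics/ctop.png

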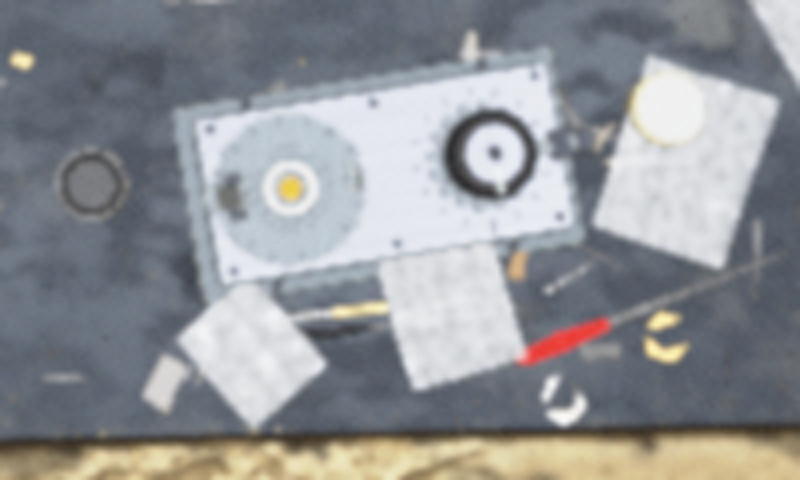

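View pics/cside.png

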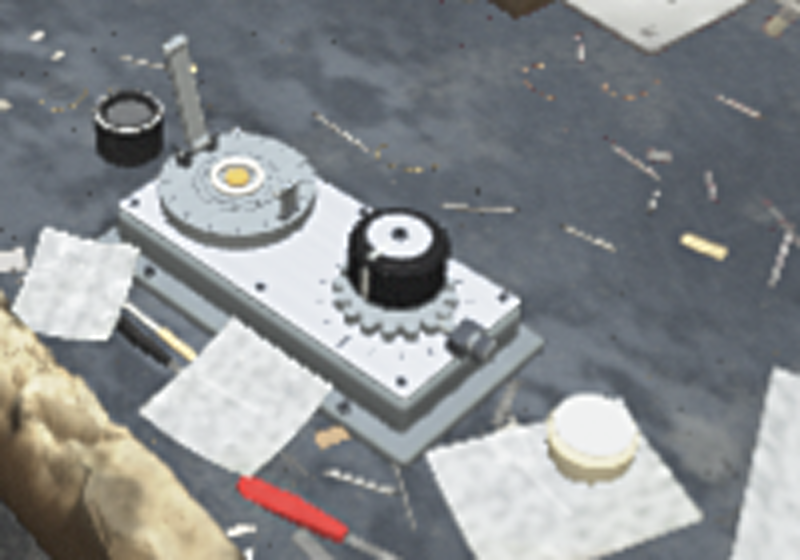

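The top crop has the boss at (291,188), the knob top at (494,153) and the strap foot near (232,195). The side crop has the boss at (237,176), the knob top at (400,234), the strap tip at (176,42) and its foot near (200,147).

```bash
python3 - <<'E'
from h import *
import json
G=json.load(open("g0.json"))
t=lambda u,v:((u+.5)/4-.5+240,(v+.5)/4-.5+190)
s=lambda u,v:((u+.5)/4-.5+230,(v+.5)/4-.5+210)
r=lambda x:np.round(x,4)
bt=atz(G["top"],*t(291,188),.0475);bs=atz(G["side"],*s(237,176),.0475)
kt=atz(G["top"],*t(494,153),.07);ks=atz(G["side"],*s(400,234),.07)
print(r(bt),r(bs),r(kt),r(ks))
for b,k in((bt,kt),(bs,ks)):
    d=(b-k)[:2]; print(np.linalg.norm(d),np.arctan2(-d[0],d[1]))
b=(bt+bs)/2;k=(kt+ks)/2;d=(b-k)[:2];a=np.arctan2(-d[0],d[1]);y=np.array([-np.sin(a),np.cos(a),0]);x=np.array([np.cos(a),np.sin(a),0])
m=(b+k)/2; tc=m+.048*y;kc=m-.048*y
pin=tc+.026*y;pin[2]=.052
print("a",a,"tc",r(tc),"kc",r(kc),"pin",r(pin))
for th in np.arange(1.1,1.95,.1):
    P=pin+.055*(-np.cos(th)*y+np.sin(th)*np.array([0,0,1]))
    q=proj(G["side"],P);w=proj(G["top"],P)
    print(round(th,2),r((q+.5-[230,210])*4-.5),r((w+.5-[240,190])*4-.5))
print([r((proj(G["side"],pin)+.5-[230,210])*4-.5),r((proj(G["top"],pin)+.5-[240,190])*4-.5)])
st=manip.state();q=st["tool_rot"];print(R.from_quat([q[1],q[2],q[3],q[0]]).as_matrix().round(3))
print("loupe",atz(G["top"],*t(92,183),.026),"pot",atz(G["top"],*t(668,107),.025))
E
```

```text
Traceback (most recent call last):
  File "h.py", line 18, in atz
    e,r=ray(g,u,v); return e+r*(z-e[2])/r[2]
        ~~~^^^^^^^
  File "h.py", line 16, in ray
    r=np.array(g["rotation"])@np.array([p[0],p[1],1]); return np.array(g["eye"]),r
      ~~~~~~~~~~~~~~~~~~~~~~~^~~~~~~~~~~~~~~~~~~~~~~~
ValueError: matmul: Input operand 1 has a mismatch in its core dimension 0, with gufunc signature (n?,k),(k,m?)->(n?,m?) (size 3 is different from 4)
```

```bash
python3 - <<'E'
s=open("h.py").read()
s=s.replace('np.array(g["rotation"])','rot(g)')
s+='''
def rot(g):
    q=np.array(g["rotation"]); return q if q.shape==(3,3) else R.from_quat(q[[1,2,3,0]]).as_matrix()
'''
open("h.py","w").write(s)
E
cat > m.py <<'E'
from h import *
import json
G=json.load(open("g0.json"))
t=lambda u,v:((u+.5)/4-.5+240,(v+.5)/4-.5+190)
s=lambda u,v:((u+.5)/4-.5+230,(v+.5)/4-.5+210)
r=lambda x:np.round(x,4)
bt=atz(G["top"],*t(291,188),.0475);bs=atz(G["side"],*s(237,176),.0475)
kt=atz(G["top"],*t(494,153),.07);ks=atz(G["side"],*s(400,234),.07)
print(r(bt),r(bs),r(kt),r(ks))
for b,k in((bt,kt),(bs,ks)):
    d=(b-k)[:2]; print(np.linalg.norm(d),np.arctan2(-d[0],d[1]))
b=(bt+bs)/2;k=(kt+ks)/2;d=(b-k)[:2];a=np.arctan2(-d[0],d[1]);y=np.array([-np.sin(a),np.cos(a),0]);x=np.array([np.cos(a),np.sin(a),0])
m=(b+k)/2; tc=m+.048*y;kc=m-.048*y
pin=tc+.026*y;pin[2]=.052
print("a",a,"tc",r(tc),"kc",r(kc),"pin",r(pin))
for th in np.arange(1.1,1.95,.1):
    P=pin+.055*(-np.cos(th)*y+np.sin(th)*np.array([0,0,1]))
    q=proj(G["side"],P);w=proj(G["top"],P)
    print(round(th,2),r((q+.5-[230,210])*4-.5),r((w+.5-[240,190])*4-.5))
print([r((proj(G["side"],pin)+.5-[230,210])*4-.5),r((proj(G["top"],pin)+.5-[240,190])*4-.5)])
st=manip.state();q=st["tool_rot"];print(R.from_quat([q[1],q[2],q[3],q[0]]).as_matrix().round(3))
print("loupe",atz(G["top"],*t(92,183),.026),"pot",atz(G["top"],*t(668,107),.025))
E
python3 m.py
```

```text
[ 0.4576 -0.0469  0.0475] [ 0.4583 -0.0503  0.0475] [ 0.4716 -0.1414  0.07  ] [ 0.4736 -0.144   0.07  ]
0.0955668060604624 0.14771152077313904
0.09491838825778685 0.16182679107130032
a 0.1547451311035215 tc [ 0.4579 -0.0482  0.0588] kc [ 0.4727 -0.1431  0.0588] pin [ 0.4539 -0.0225  0.052 ]
1.1 [232.3398  80.7129] [300.1381 183.8801]
1.2 [224.2592  72.047 ] [289.6377 185.6127]
1.3 [215.8954  64.1553] [278.5733 187.4669]
1.4 [207.3464  57.1223] [267.071  189.4217]
1.5 [198.7108  51.0201] [255.2645 191.4545]
1.6 [190.0868  45.9077] [243.2924 193.5415]
1.7 [181.57    41.8305] [231.2959 195.658 ]
1.8 [173.2528  38.8203] [219.4166 197.7792]
1.9 [165.2227  36.8952] [207.7943 199.8799]
[array([193.6883, 142.1281]), array([240.9907, 196.3484])]
[[-0.911  0.412 -0.001]
 [ 0.412  0.911 -0.001]
 [ 0.    -0.002 -1.   ]]
loupe [0.46244503 0.04933969 0.026     ] pot [ 0.49502414 -0.23665157  0.025     ]
```

The strap stands at about 1.75 rad. First I'll spin so the tool's y axis lies along the fixture's x, then travel over.

Call:
move_arm:
  increments: [0, 0, 0, 0.124, 0, 0, 0, 0, 0.124, 0, 0, 0, 0, 0.124, 0, 0, 0, 0, 0.124, 0, 0, 0, 0, 0.124, 0, 0, 0, 0, 0.124, 0, 0, 0, 0, 0.124, 0, 0, 0, 0, 0.124, 0]

```text
time: 0.82
tool_pos: [0.2574, 0.5692, 0.2307]
tool_rot: [0.0, 0.653, 0.757, -0.0]
contact_force: [0.0, -0.1, 0.0]
gripper_width: -0.001
grasp_force: 0.0
```

Call:
move_arm:
  increments: [-20, 3.6, 0, 0, 0, -36, 6.5, 0, 0, 0, -36, 6.5, 0, 0, 0, -36, 6.5, 0, 0, 0, -36, 6.5, 0, 0, 0, -36, 6.5, 0, 0, 0, -36, 6.5, 0, 0, 0, -36, 6.5, 0, 0, 0]

```text
time: 1.48
tool_pos: [0.3478, 0.3065, 0.231]
tool_rot: [0.0, 0.65, 0.76, -0.0]
contact_force: [1.1, -0.3, -0.3]
gripper_width: 0.003
grasp_force: 0.0
```

Call:
move_arm:
  increments: [-36, 6.5, 0, 0, 0, -36, 6.5, 0, 0, 0, -36, 6.5, 0, 0, 0, -36, 6.5, 0, 0, 0, -36, 6.5, 0, 0, 0, -36, 6.5, 0, 0, 0, -30, 6.5, 0, 0, 0, 0, 0, 0, 0, 0]

```text
time: 2.15
tool_pos: [0.4315, 0.068, 0.2311]
tool_rot: [0.001, 0.653, 0.757, -0.001]
contact_force: [0.0, -0.8, -0.8]
gripper_width: 0.007
grasp_force: 0.0
```

```bash
python3 - <<'E'
from h import *
import json
s=manip.state();q=s["tool_rot"];print(s["time"],s["tool_pos"],s["joint_pos"],R.from_quat([q[1],q[2],q[3],q[0]]).as_matrix().round(3))
im,g=grab("wrist");json.dump(g,open("g1.json","w"));cv2.imwrite("pics/w1.png",im)
E
```

```text
2.15 [0.43152271 0.06795703 0.23112144] [-1.32242703e-02 -4.25221468e-01  2.02907737e+00 -1.94207893e-03
  1.53744194e+00 -1.60813905e-01] [[-0.147  0.989  0.   ]
 [ 0.989  0.147 -0.002]
 [-0.002 -0.    -1.   ]]
```

View pics/w1.png

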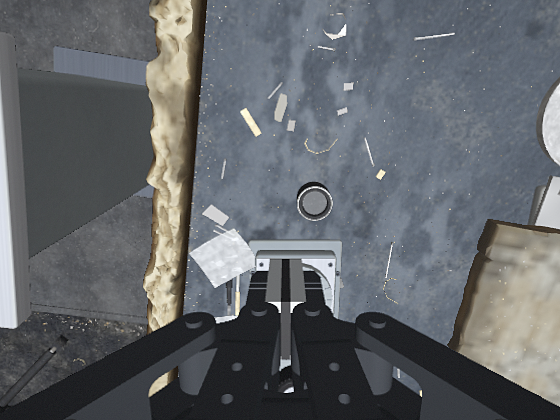

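The view shows the loupe at (314,203) and the fixture's table-end edge level at row 241, so the yaw is aligned. I'll go behind the strap and descend.

Call:
move_arm:
  increments: [-24, 4, 20, 0, 0, -24, 4, 25, 0, 0, 0, 0, 25, 0, 0, 0, 0, 25, 0, 0, 0, 0, 25, 0, 0, 0, 0, 20, 0, 0, 0, 0, 6, 0, 0, 0, 0, 0, 0, 0]

```text
time: 2.87
tool_pos: [0.4439, 0.027, 0.0832]
tool_rot: [-0.002, 0.65, 0.76, -0.001]
contact_force: [-0.6, -1.2, 0.3]
gripper_width: -0.003
grasp_force: 0.0
```

```bash
python3 - <<'E'
from h import *
print(manip.state()["tool_pos"])
im,g=grab("side");a=cv2.resize(im[180:330,220:400],None,fx=3,fy=3,interpolation=2)
im,g=grab("top");b=cv2.resize(im[190:270,250:430],None,fx=3,fy=3,interpolation=2)
cv2.imwrite("pics/c2.png",np.vstack([a,b])[:600])
E
```

```text
[0.44385089 0.02704507 0.08316008]
```

View pics/c2.png

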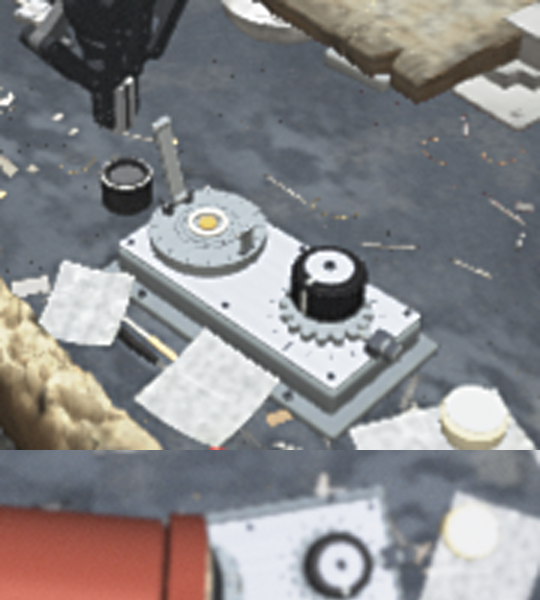

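Closed fingers stand behind the upright strap, clear of the loupe. I'll push it over.

Call:
move_arm:
  increments: [-12, 1, 0, 0, 0, -12, 1, 0, 0, 0, -9, 0, 0, 0, 0, -8, 0, 0, 0, 0, -8, 0, 0, 0, 0, -6, 0, 2, 0, 0, -5, 0, 2, 0, 0, -4, 0, 3, 0, 0]

```text
time: 3.63
tool_pos: [0.4578, -0.0377, 0.0784]
tool_rot: [0.0, 0.651, 0.759, 0.0]
contact_force: [-0.3, 0.6, 0.3]
gripper_width: 0.007
grasp_force: 0.2
```

Call:
move_arm:
  increments: [-4, 0, 3, 0, 0, -3, 0, 3, 0, 0, -2, 0, 3, 0, 0, -2, 0, 3, 0, 0, -1, 0, 2, 0, 0, 0, 0, 2, 0, 0, 0, 0, 0, 0, 0, 0, 0, 0, 0, 0]

```text
time: 4.3
tool_pos: [0.4593, -0.0488, 0.0621]
tool_rot: [-0.0, 0.651, 0.759, -0.0]
contact_force: [-0.0, 0.4, -0.0]
gripper_width: 0.004
grasp_force: 0.0
```

```bash
python3 - <<'E'
from h import *
s=manip.state();p=s["tool_pos"];print(p,s["contact_force"])
a=.1547;d=p-np.array([.4539,-.0225,.052]);print("u",d@[-np.sin(a),np.cos(a),0],"x",d@[np.cos(a),np.sin(a),0],d[2])
im,g=grab("side");a=cv2.resize(im[210:300,250:370],None,fx=5,fy=5,interpolation=2)
cv2.imwrite("pics/c3.png",a)
E
```

```text
[ 0.45929396 -0.04881411  0.06214161] [-0.020988    0.36820421 -0.0075061 ]
u -0.026830979753950074 x 0.0012749667298488643 0.010141610817085513
```

View pics/c3.png

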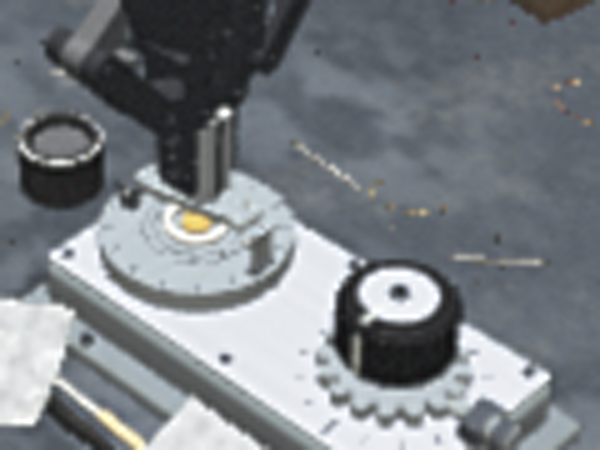

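The strap lies over the ring with its nose just above the catch, around (245,215). Now I'll press in small steps.

Call:
move_arm:
  increments: [1, 0, 1, 0, 0, 1, 0, 1, 0, 0, 1, 0, 1, 0, 0, 0, 0, 1, 0, 0, 0, 0, 0.5, 0, 0, 0, 0, 0, 0, 0]

```text
time: 4.85
tool_pos: [0.4594, -0.0461, 0.059]
tool_rot: [0.0, 0.651, 0.759, -0.0]
contact_force: [-3.0, -0.8, 7.1]
gripper_width: 0.002
grasp_force: 3.6
```

Call:
move_arm:
  increments: [0, 0, 1, 0, 0, 0, 0, 1, 0, 0, 0, 0, 0, 0, 0]

```text
time: 5.1
tool_pos: [0.4595, -0.0464, 0.0576]
tool_rot: [0.0, 0.65, 0.76, -0.0]
contact_force: [-4.8, -0.2, 10.7]
gripper_width: 0.0
grasp_force: 5.1
```

Call:
move_arm:
  increments: [0, 0, 1, 0, 0, 0, 0, 1, 0, 0, 0, 0, 0, 0, 0, 0, 0, 0, 0, 0]

```text
time: 5.43
tool_pos: [0.4595, -0.0462, 0.0544]
tool_rot: [0.001, 0.651, 0.759, 0.0]
contact_force: [-0.8, -1.3, 5.2]
gripper_width: 0.002
grasp_force: 2.4
```

```bash
python3 - <<'E'
from h import *
s=manip.state();p=s["tool_pos"];print(p,s["contact_force"],s["gripper_width"])
im,g=grab("side");a=cv2.resize(im[225:290,260:340],None,fx=8,fy=8,interpolation=2)
cv2.imwrite("pics/c4.png",a)
E
```

```text
[ 0.4595034  -0.04623371  0.05443129] [-0.81802302 -1.2603987   5.17414282] 0.0020672940121418165
```

View pics/c4.png

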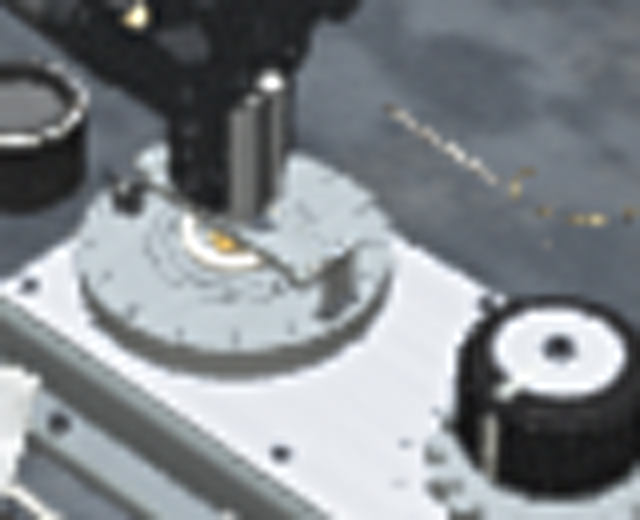

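The force fell from 10.7 N to 5 N and the tip reached 54.4 mm, which matches the top of a shut strap (54.5 mm). I'll add a short extra press and then lift.

Call:
move_arm:
  increments: [0, 0, 1, 0, 0, 0, 0, 1, 0, 0, 0, 0, 0, 0, 0]

```text
time: 5.73
tool_pos: [0.4597, -0.0462, 0.0542]
tool_rot: [0.0, 0.651, 0.76, -0.0]
contact_force: [-6.8, 0.8, 16.7]
gripper_width: -0.0
grasp_force: 8.7
```

Call:
move_arm:
  increments: [0, 0, -5, 0, 0, 0, 0, -15, 0, 0, 0, 0, -30, 0, 0, 0, 0, -35, 0, 0.5, 0, 0, -20, 0, 1, -10, 0, 0, 0, 1, -10, 0, 0, 0, 1, 0, 0, 0, 0, 1]

```text
time: 6.4
tool_pos: [0.4615, -0.0668, 0.1554]
tool_rot: [-0.001, 0.651, 0.759, -0.001]
contact_force: [-0.2, 0.3, -0.4]
gripper_width: 0.707
grasp_force: 0.0
```

```bash
python3 - <<'E'
from h import *
import json
s=manip.state();p=s["tool_pos"];print(p,s["contact_force"],s["gripper_width"])
im,g=grab("side");a=cv2.resize(im[220:300,255:355],None,fx=5,fy=5,interpolation=2)
im,g=grab("wrist");json.dump(g,open("g5.json","w"));b=im[250:]
c=np.zeros((600,560,3),np.uint8);c[:400,:500]=a;c[400:400+170]=b;cv2.imwrite("pics/c5.png",c);cv2.imwrite("pics/w5.png",im)
for P in([.4727,-.1431,.07],[.4579,-.0482,.0475]):print(proj(g,P))
E
```

```text
[ 0.46145555 -0.06676268  0.15542303] [-0.18536597  0.30719541 -0.37264478] 0.7066291263650788
[286.06611894 322.73749963]
[285.70444694 182.81070904]
```

View pics/c5.png

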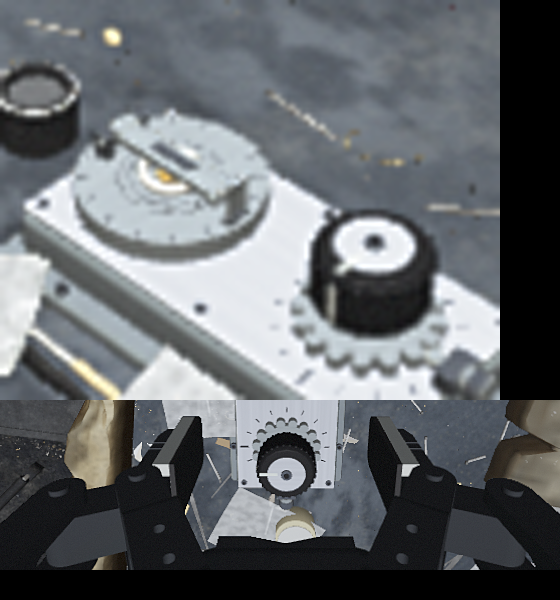

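The strap lies level under the catch, so it's shut. The knob shows in the wrist view at about (287,325), within 2 px of the estimate. Next I'll move above the knob.

Call:
move_arm:
  increments: [-20, 0, 0, 0, 1, -25, 0, 0, 0, 1, -23, 0, 0, 0, 1, -10, 0, 0, 0, 1, 0, 0, 0, 0, 1, 0, 0, 0, 0, 1]

```text
time: 7.0
tool_pos: [0.4733, -0.1423, 0.1556]
tool_rot: [-0.001, 0.651, 0.759, -0.0]
contact_force: [-0.7, 0.4, 0.2]
gripper_width: 0.997
grasp_force: 0.0
```

```bash
python3 - <<'E'
from h import *
s=manip.state();p=s["tool_pos"];q=s["tool_rot"];M=R.from_quat(q[[1,2,3,0]]).as_matrix()
print(p,s["gripper_width"],s["joint_pos"][5],"yaw",np.arctan2(M[1,1],M[0,1]))
im,g=grab("wrist");print(proj(g,[.4727,-.1431,.07]),proj(g,[.4727,-.1441,.07]));print((M.T@(np.array([.4727,-.1438,.042])-p))*1000)
c=im[290:420,220:350];cv2.imwrite("pics/c6.png",cv2.resize(c,None,fx=4.5,fy=4.5,interpolation=2))
E
```

```text
[ 0.47333638 -0.14227022  0.15560469] 0.9968038572449682 -0.5962814213344189 yaw 0.15305878472990722
[284.80858312 218.36363349] [284.57649532 219.8086709 ]
[ -1.65042331  -0.65747742 113.60288603]
```

View pics/c6.png

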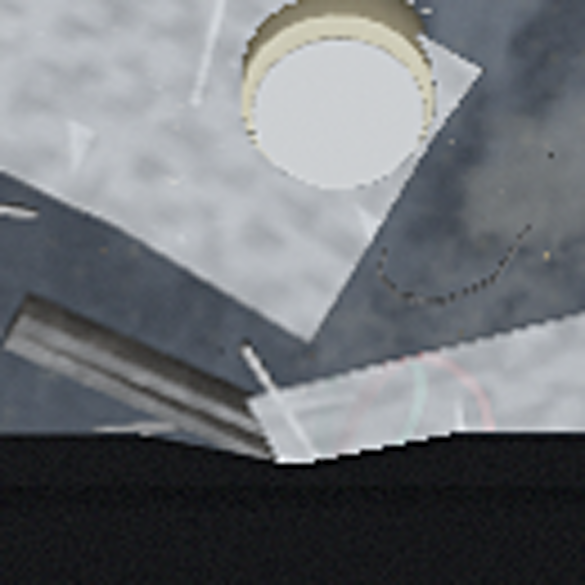

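That crop was aimed too low and shows only the stone pot. I'll measure the knob's pale cap near (285,219) by image code instead.

```bash
python3 - <<'E'
from h import *
im,g=grab("wrist");gr=cv2.cvtColor(im,6)
c=cv2.medianBlur(gr,3)
h=cv2.HoughCircles(c,cv2.HOUGH_GRADIENT,1,10,param1=120,param2=18,minRadius=10,maxRadius=50)
h=[x for x in h[0] if np.hypot(x[0]-285,x[1]-219)<25];print(h[:6])
m=((gr<60)).astype(np.uint8);m[:150]=0;m[290:]=0
n,l,st,ce=cv2.connectedComponentsWithStats(m)
for i in range(1,n):
    if st[i,4]>300: print(st[i],ce[i])
for x in h[:4]: print(atz(g,x[0],x[1],.07))
E
```

```text
[array([284.5, 214.5,  32.7], dtype=float32), array([268.5, 225.5,  43.8], dtype=float32), array([281.5, 231.5,  44.9], dtype=float32), array([296.5, 223.5,  40.5], dtype=float32), array([284.5, 204.5,  35.5], dtype=float32), array([304.5, 217.5,  40.5], dtype=float32)]
[  91  150   32  140 2825] [110.28318584 221.13486726]
[ 503  150   55   56 1078] [522.44619666 174.77087199]
[ 253  181   65   70 1837] [285.15732172 212.86880784]
[   0  261   47   29 1091] [ 21.82218148 276.86984418]
[ 0.47221953 -0.14024556  0.07      ]
[ 0.46300804 -0.14929968  0.07      ]
[ 0.47204668 -0.15212598  0.07      ]
[ 0.48090974 -0.14513865  0.07      ]
```

The dark knob spans columns 253–318 and its near edge is at row 251, which puts the centre at (285.5,218.3). That matches the prediction, so I'll descend.

Call:
move_arm:
  increments: [-0.8, -0.2, 10, 0, 1, 0, 0, 20, 0, 1, 0, 0, 25, 0, 1, 0, 0, 25, 0, 1, 0, 0, 18, 0, 1, 0, 0, 10, 0, 1, 0, 0, 5, 0, 1, 0, 0, 0, 0, 1]

```text
time: 7.77
tool_pos: [0.4732, -0.1429, 0.0426]
tool_rot: [-0.001, 0.65, 0.76, -0.0]
contact_force: [-0.3, 0.9, 0.1]
gripper_width: 1.003
grasp_force: 0.0
```

Call:
move_arm:
  increments: [0, 0, 0, 0, 0.7, 0, 0, 0, 0, 0.55, 0, 0, 0, 0, 0.45, 0, 0, 0, 0, 0.3, 0, 0, 0, 0, 0.2, 0, 0, 0, 0, 0.1, 0, 0, 0, 0, 0, 0, 0, 0, 0, 0]

```text
time: 8.43
tool_pos: [0.4734, -0.1442, 0.0455]
tool_rot: [-0.001, 0.65, 0.76, -0.001]
contact_force: [-7.3, -0.3, 8.9]
gripper_width: 0.48
grasp_force: 60.1
```

Gripped at 60 N. An 8.9 N push is holding the tool up, so I'll relieve the height and then read the yaw.

Call:
move_arm:
  increments: [0, 0, -1.5, 0, 0, 0, 0, -1.5, 0, 0, 0, 0, 0, 0, 0]

```text
time: 8.68
tool_pos: [0.4733, -0.1441, 0.0457]
tool_rot: [0.0, 0.651, 0.759, -0.001]
contact_force: [0.0, -5.1, -8.3]
gripper_width: 0.483
grasp_force: 63.0
```

```bash
cat > y.py <<'E'
from h import *
s=manip.state();p=s["tool_pos"];q=s["tool_rot"];M=R.from_quat(q[[1,2,3,0]]).as_matrix()
y=np.arctan2(M[1,1],M[0,1]);print(p,s["contact_force"],s["ft_torque"],s["gripper_width"],s["joint_pos"][5],"yaw",y,"turn from .153:",.153-y)
E
python3 y.py
```

```text
[ 0.47325252 -0.14414895  0.04572219] [ 0.01072263 -5.08046766 -8.33030108] [-0.81690074 -0.23747278  0.10185328] 0.48267029558821206 -0.5987326475847164 yaw 0.15407864814857053 turn from .153: -0.0010786481485705324
```

Call:
move_arm:
  increments: [0, 0, 1.4, 0.06, 0, 0, 0, 0, 0.1, 0, 0, 0, 0, 0.12, 0, 0, 0, 0, 0.12, 0, 0, 0, 0, 0.12, 0, 0, 0, 0, 0.12, 0, 0, 0, 0, 0.12, 0, 0, 0, 0, 0, 0]

```text
time: 9.35
tool_pos: [0.473, -0.1441, 0.0456]
tool_rot: [-0.0, 0.887, 0.462, -0.001]
contact_force: [-5.5, -2.7, 1.3]
gripper_width: 0.481
grasp_force: 64.4
```

```bash
python3 y.py
```

```text
[ 0.47302205 -0.14414193  0.04562222] [-5.53214673 -2.69824439  1.3272952 ] [-0.51784196  0.7337601  -0.23480984] 0.4807101831377933 0.16584175757975683 yaw -0.6102902650180808 turn from .153: 0.7632902650180808
```

Call:
move_arm:
  increments: [0, 0, 0, 0.08, 0, 0, 0, 0, 0.1, 0, 0, 0, 0, 0.1, 0, 0, 0, 0, 0.08, 0, 0, 0, 0, 0.055, 0, 0, 0, 0, 0, 0, 0, 0, 0, 0, 0, 0, 0, 0, 0, 0]

```text
time: 10.02
tool_pos: [0.4729, -0.144, 0.0456]
tool_rot: [-0.0, 0.962, 0.271, -0.001]
contact_force: [-5.0, -1.6, 1.9]
gripper_width: 0.484
grasp_force: 64.4
```

```bash
python3 y.py; python3 - <<'E'
from h import *
im,g=grab("side");a=cv2.resize(im[215:315,255:375],None,fx=5,fy=5,interpolation=2)
cv2.imwrite("pics/c7.png",a)
E
```

```text
[ 0.47293558 -0.14401595  0.04561431] [-4.96668659 -1.59385061  1.86852326] [-0.42733399  0.78656764 -0.02554247] 0.48434538984971814 0.5764979324712145 yaw -1.0208951801270159 turn from .153: 1.1738951801270159
```

View pics/c7.png

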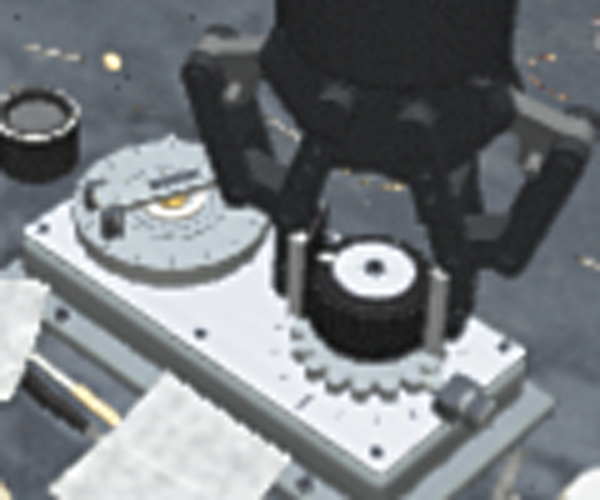

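The white line on the knob top now points towards the table, 67° clockwise from home, and the work table has turned the other way with the strap still level. Measured turn is 1.174 rad with almost no torque, so it's at the third stop. Handing in.

```bash
python3 -c "
from plant import manip
print(manip.job_done())"
```

```text
the job is handed in; nothing more can be done
None
```

I shut the strap over the ring, turned the knob clockwise to the third stop (the gripper turned 1.174 rad; the stop is at 1.178), and handed the job in at about 10 s, still gripping the knob; the hand-in gave no verdict.

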